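Sort out the mixed-up order boxes

TASK

The goods for these orders were put in the wrong boxes. Seat each of the two jars and the dropper bottle upright and fully down in the hole that is cut to its size - you will have to park one on the desk on the way - and lay the sachet carton fully down in the long slot. Do not let the jars or the bottle fall over, and leave the tape roll and the calculator where they are.

Things in the scene. Friction and masses are not known exactly. Their poses are not given: they have to be found in the camera images.
- large_jar: the larger sample jar, red screw lid, 66 mm in diameter and 85 mm tall, standing upright; about 80 g; origin at the centre of its underside, z up. At the start it stands on top of the insert of small_round_box, over a hole far too small for it
- small_jar: the smaller sample jar, black screw lid, 52 mm in diameter and 70 mm tall, upright; about 120 g; origin at the centre of its underside, z up. At the start it stands loose in the much wider hole of large_round_box
- dropper_bottle: small white bottle with a blue cap, 32 mm in diameter and 70 mm tall (body about 45 mm, then the narrower cap), upright; about 30 g; origin at the centre of its underside, z up. At the start it stands loose in the wider hole of medium_round_box
- sachet_carton: white folded carton with red stripes, 50 x 140 x 45 mm (its x, y, z), lying flat on the desk at the start; about 50 g; origin at the centre of its underside, long side along its y. Its two ends are alike for this job
- small_round_box: open cardboard box tray, 90 x 90 mm, rim 30 mm high, filled with a light grey foam insert whose top is 26 mm above the desk; in its centre a round hole of 44 mm for the dropper bottle, its edge chamfered 3 mm. As in all four boxes the hole's floor is 4 mm above the desk (hole 22 mm deep), the walls are 3 mm thick, the box is loose and weighs 180 g; origin at the centre of its underside, axes along its sides, z up
- medium_round_box: like small_round_box, but 110 x 110 mm with a round hole of 64 mm, for the small jar
- large_round_box: like small_round_box, but 126 x 126 mm with a round hole of 78 mm, for the large jar
- slot_box: like small_round_box, but 106 x 176 mm (its x, y) with a rectangular slot of 60 x 150 mm (x, y) for the sachet carton; empty at the start
- tape: bystander: roll of tan packing tape lying flat, 92 mm across and 48 mm high; origin at the centre of its underside; must stay where it is
- calculator: bystander: pale desk calculator with dark keys, 116 x 76 x 13 mm, lying on the mouse mat at the right; origin at the centre of its underside; must stay where it is. (Not listed: a mouse and a box cutter beside it; and behind the boxes a big open grey carton, 0.25 m high with its flaps, its nearest corner about 0.64 m ahead and 0.06 m left of the base: pass above or in front of it)
Not all that is in view belongs to the job. Of the things that look like the sachet_carton, take the one that is farthest to the robot's left at the start.

How it is judged:
By the outcome, as a careful person would: the job done as asked, in the order asked, and still so for the second after the job is handed in, with the robot touching nothing.
It also fails if it takes over 128 s, if anything falls off the work surface, if the arm or the gripper's body presses on something with over 40 N, if the wrist force passes 120 N, or if a joint passes its speed limit or range.

ROBOT

A 6-joint arm with a two-finger parallel gripper is mounted at the origin on a cart in front of the work surface, level with it; the furniture and walls round the work are solid. World frame = base frame: x ahead of the robot, y to its left, z up, the work surface at z = 0. Lengths are in mm, angles in degrees, forces in N, time in s.
With the tool pointing down it reaches from about 300 to 850 mm from the base axis. Payload 4.2 kg.
Tool frame: the origin (TCP) lies between the finger pads; the fingertips stand 14 mm ahead of it and the grasp point (between the pads) lies 5 mm behind it (env.finger_overhang is the distance from the TCP to the fingertips, in mm); z points along the fingers, y is the line along which they close (so a half turn about z gives the same grasp; the last joint's range is limited). The gripper opens to 91 mm and grips with 3 to 60 N. Pads are 32 mm wide; open, the fingers measure 118 mm over their backs; the gripper's body (76 mm by 178 mm) begins 60 mm behind the grasp point.
Start: joints at [-72.193, 18.312, 89.639, -0, 72.044, -1.146], TCP at [186.763, -543.839, 227.976] pointing down, gripper open.
Joint ranges: [-177.97, 177.97], [-48.28, 115.42], [12.27, 149.76], [-77.06, 257.06], [2.81, 150.46], [-146.56, 146.56]. Speed limits (degrees/s): [147.25, 147.25, 180, 180, 180, 180].

INTERFACE

Orientations are given as [roll, pitch, yaw] about the fixed x, y, z axes, in that order (R = Rz(yaw) Ry(pitch) Rx(roll)).
In Python, from workcell import status, cams, env, finder gives the robot as it stands.
- The arm moves only by the tool apply_moves, never from a script. Its argument "increments" is a list of rows, each a list of 7 numbers: the opening, from -1 (shut) to 1 (fully open), then the shift along the world's x, y, z in m, then the turn, a rotation vector about the world's x, y, z in degrees. In form: [[gripper, x, y, z, ax, ay, az], ...]. A call has 1 to 5 rows; each row shifts and turns the commanded pose from where the row before left it; what a row does not reach is not made up. A row lasts 1/12 s, in which the tool goes at most 41.7 mm and 7.16 degrees, less where a joint would pass 70% of its speed; a pose out of reach is approached as far as the arm can. A call with a gripper value outside its range is refused whole. The fingers move at their own pace and stop on an object; "newtons" is the grip in N (left out, the last holds). Time passes only in rows, so rows that do not move let the fingers close. It gives the time, the measured TCP pose, the force, the opening and the grip force at its end, in the units of the state.
- status.state(): the state, without advancing time (a new reading comes with each control period).
- cams.grab_frame(name): name is "scene" or "top"; returns a dict with "color" (400x640x3 uint8, red, green, blue), "intrinsics" (3x3 intrinsics, pixels), "R" (3x3) and "t" (3): a world point X has camera coordinates R X + t. Camera axes: x right, y down, z forward; pixel columns grow to the right and rows downward; lengths in mm; the calibration is good to about 2 mm. A picture is of the moment at which its call begins. There is no depth.
- env.job_done(): hands the job in; it is judged then, once.
Trained networks look in the newest picture that a camera, given by its name, has taken for a name from the list of things; names that differ only in an ending like _2 or _b are one class to them, and where a whole thing is asked for, a point or a joint stands for the part that bears it (a point fixed in the world has none). Each returns a list of dicts, best first, with "score" (0 to 1); they miss things now and then, are a little off and sometimes report something else, mostly with a low value. They report only what shows in the picture. A call takes as long as a camera call. They do not tell look-alikes from the thing itself.
- finder.boxes_of(query, camera): "rect" ([left, top, width, height] in pixels, round what is visible of it).
- finder.trace(query, camera): "pixels" (400x640 bool, what is visible of it) and "rect" ([left, top, width, height] in pixels, round what is visible of it).
The state is a dict: "time_s": time; "qpos": joint angles; "qvel": joint speeds; "effort": joint torques, N m; "ee_pos": TCP position; "ee_rot": TCP orientation; "force": force on the tool from outside, world axes, zero at the start; "torque": the same for the moment, N m; "gripper_width": finger opening in mm; "gripper_force": force on a finger pad.
Only numpy, scipy, OpenCV 4.12 (cv2) and the standard library are available. Lean on these libraries where they do the work, as an engineer would, in place of code of your own. Each camera call takes 0.05 s, during which the arm holds its last target. There are 200 camera calls.

## Working session

There is one attempt and no reset: what is moved stays moved. The work goes in short steps, Python scripts to look and compute and a tool call to move; the robot and the scene stay as the last step left them, time stands still between calls to the robot, and variables do not carry over. Pictures are saved under pics/ and viewed, at most 18 in all, crops included, and the job is handed in when it is done.

Besides the shell and the picture viewer there is one more tool, called after ">>>" as name([rows], argument=value, ...), one row to a line, values as JSON. apply_moves: Moves the arm, as the interface text tells. Its arguments: {"type":"object","properties":{"increments":{"type":"array","items":{"type":"array","items":{"type":"number"}}},"newtons":{"type":"number"}},"required":["increments"]}

```bash
ls; mkdir -p pics; cat > h.py <<'E'
import numpy as np, cv2
from workcell import status, cams, env, finder
def ray(f,px,z):
    K=np.array(f["intrinsics"]);R=np.array(f["R"]);t=np.array(f["t"])
    c=-R.T@t; d=R.T@np.linalg.inv(K)@np.array([px[0],px[1],1.0])
    return c+d*(z-c[2])/d[2]
def proj(f,X):
    p=np.array(f["intrinsics"])@(np.array(f["R"])@np.array(X,float)+np.array(f["t"])); return p[:2]/p[2]
def save(f,n): cv2.imwrite(f"pics/{n}.png",cv2.cvtColor(f["color"],cv2.COLOR_RGB2BGR))
E
python3 - <<'E'
from h import *
s=status.state();print(s)
for c in("scene","top"):
    f=cams.grab_frame(c);save(f,c+"0")
    R=np.array(f["R"]);print(c,-R.T@np.array(f["t"]),R[2])
    for q in "large_jar small_jar dropper_bottle sachet_carton small_round_box medium_round_box large_round_box slot_box tape calculator".split():
        for d in finder.boxes_of(q,c)[:4]:
            r=d["rect"];print(q,round(d["score"],2),[round(float(v)) for v in r],ray(f,(r[0]+r[2]/2,r[1]+r[3]/2),26).round())
E
```

```text
pics
{'time_s': 0.0, 'qpos': array([-7.21953565e+01,  1.83516644e+01,  8.97065377e+01, -7.00673228e-04,
        7.20426919e+01, -1.14392510e+00]), 'qvel': array([ 0.10004104, -0.00959723, -0.01911296, -0.0834254 ,  0.10893004,
       -0.02627923]), 'effort': array([ 2.63977759e-03, -4.12460375e+01, -2.31970865e+01,  7.29299197e-02,
        4.57563624e-02, -1.58644666e-04]), 'ee_pos': array([ 186.58402956, -543.38200616,  227.11912482]), 'ee_rot': array([-1.79899113e+02, -1.34821524e-03,  1.89487840e+01]), 'force': array([-0.47703389, -0.34524601,  0.03792173]), 'torque': array([0.00683273, 0.00768742, 0.00103346]), 'gripper_force': 0.0, 'gripper_width': 91.36578333997029}
scene [-264.81046422  467.704737   1015.73654935] [ 0.59574501 -0.47166221 -0.65009434]
large_jar 0.74 [325, 176, 21, 33] [ 661. -314.   26.]
small_jar 0.79 [281, 263, 21, 29] [452.  24.  26.]
dropper_bottle 0.6 [186, 271, 13, 19] [622. 246.  26.]
sachet_carton 0.78 [327, 219, 40, 46] [ 455. -189.   26.]
sachet_carton 0.63 [446, 169, 34, 29] [ 411. -695.   26.]
small_round_box 0.66 [321, 199, 30, 23] [ 588. -256.   
[... 258 characters left out ...]
662.08879439] [ 0.06513543  0.00744369 -0.99784867]
large_jar 0.83 [314, 180, 20, 22] [ 631. -284.   26.]
small_jar 0.65 [232, 242, 11, 10] [436.  30.  26.]
small_jar 0.49 [278, 231, 39, 16] [ 461. -185.   26.]
dropper_bottle 0.49 [172, 190, 11, 13] [621. 248.  26.]
sachet_carton 0.95 [421, 241, 46, 14] [ 421. -708.   26.]
sachet_carton 0.58 [278, 232, 40, 18] [ 454. -185.   26.]
small_round_box 0.62 [312, 178, 26, 31] [ 621. -284.   26.]
medium_round_box 0.94 [162, 185, 33, 30] [607. 243.  26.]
slot_box 0.69 [164, 228, 56, 45] [426. 194.  26.]
tape 0.72 [275, 144, 24, 32] [ 747. -149.   26.]
tape 0.17 [162, 184, 32, 31] [608. 246.  26.]
calculator 0.89 [334, 205, 36, 33] [ 519. -379.   26.]
```

```bash
python3 - <<'E'
import cv2
a=cv2.imread("pics/top0.png")[120:290,145:345];cv2.imwrite("pics/topc.png",cv2.resize(a,None,fx=4,fy=3.5*8/7,interpolation=cv2.INTER_CUBIC)[:600])
a=cv2.imread("pics/top0.png")[130:280,145:345];cv2.imwrite("pics/topc.png",cv2.resize(a,None,fx=4,fy=4,interpolation=cv2.INTER_CUBIC))
a=cv2.imread("pics/scene0.png")[150:330,150:400];cv2.imwrite("pics/scenec.png",cv2.resize(a,None,fx=3.2,fy=3.2,interpolation=cv2.INTER_CUBIC))
E
```

```text
(no output)
```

View pics/top0.png

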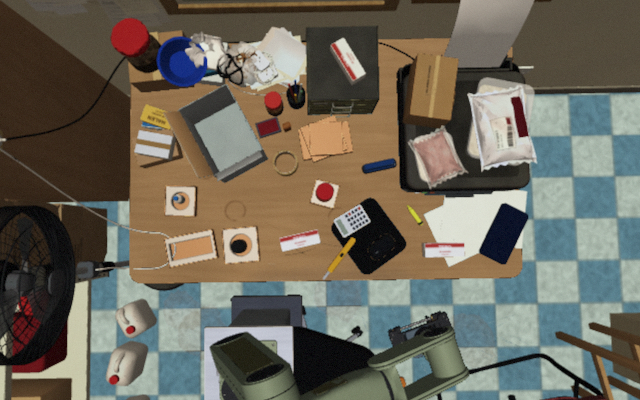

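View pics/topc.png

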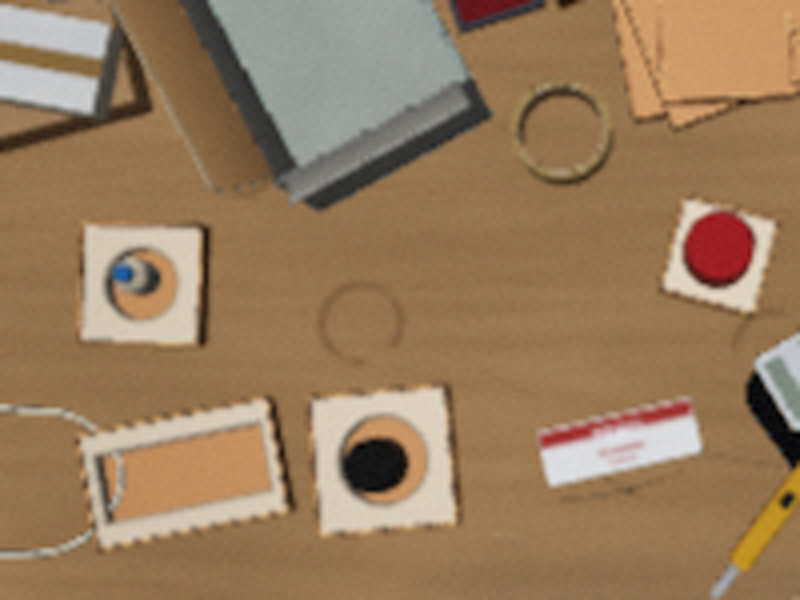

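View pics/scenec.png

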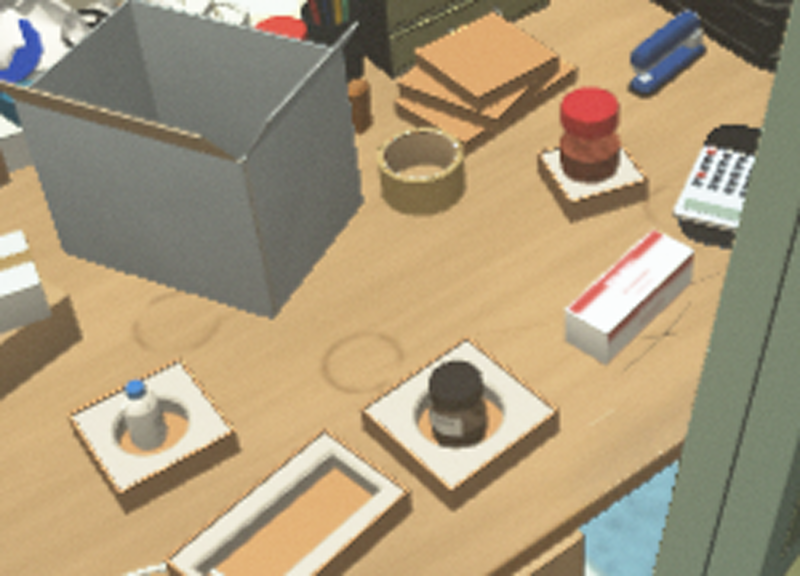

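The look-alikes are cartons at top px (299,241), (444,250) and (348,59). The one at (299,241) has the largest y, so it is farthest left and is the one to take. The white box at (155,140) has a tan stripe, so it is something else. Next I measure everything more precisely and check the cable by the slot box.

```bash
cat > m.py <<'E'
from h import *
f=cams.grab_frame("top");img=f["color"];hsv=cv2.cvtColor(img,cv2.COLOR_RGB2HSV)
def comp(mask,seed,r=28):
    m=np.zeros_like(mask,np.uint8);x,y=seed;m[y-r:y+r,x-r:x+r]=mask[y-r:y+r,x-r:x+r]
    n,l,s,c=cv2.connectedComponentsWithStats(m)
    k=1+np.argmax(s[1:,4]);return (l==k),c[k],s[k,4]
H,S,V=[hsv[...,i].astype(int) for i in range(3)]
white=((S<60)&(V>150)).astype(np.uint8)
def box(name,seed,z,r):
    m,c,a=comp(white,seed,r)
    p=np.argwhere(m)[:,::-1].astype(np.float32)
    W=np.array([ray(f,q,z)[:2] for q in p],np.float32)
    (cx,cy),(w,h),ang=cv2.minAreaRect(W);print(name,a,"ctr",round(cx),round(cy),"size",round(w),round(h),"ang",round(ang,1))
box("medium",(180,201),28,24);box("small",(324,193),28,22);box("large",(240,245),28,26);box("slot",(190,248),28,30)
box("carton",(299,241),45,26);box("wrongcarton",(444,250),45,26)
red=(((H<8)|(H>172))&(S>120)).astype(np.uint8);m,c,a=comp(red,(324,191),16);print("large_jar",a,ray(f,c,111).round())
blk=(V<60).astype(np.uint8);m,c,a=comp(blk,(238,246),10);print("small_jar",a,c,ray(f,c,74).round())
blue=((H>95)&(H<125)&(S>100)).astype(np.uint8);m,c,a=comp(blue,(176,198),10);print("bottle",a,c,ray(f,c,74).round())
for n,p in(("medhole",(179,201)),("largehole",(240,245)),("slothole",(190,248))):
    o=((H>5)&(H<20)&(S>80)&(V>150)).astype(np.uint8);m,c,a=comp(o,p,26 if n=="slothole" else 11);print(n,a,ray(f,c,4).round())
print("flap",ray(f,(199,177),250).round(),ray(f,(166,105),250).round(),"corner",ray(f,(217,182),250).round())
s=cams.grab_frame("scene");save(s,"s1")
for q,hh in(("large_jar",0),("small_jar",0),("dropper_bottle",0)):
    for c,g in(("scene",s),("top",f)):
        for d in finder.trace(q,c)[:1]:
            y,x=np.nonzero(d["pixels"]);print(q,c,d["score"],x.mean().round(1),y.mean().round(1),d["rect"])
a=cv2.cvtColor(s["color"],cv2.COLOR_RGB2BGR)[190:390,60:330];cv2.imwrite("pics/s1c.png",cv2.resize(a,None,fx=2.9,fy=2.9,interpolation=cv2.INTER_CUBIC))
a=cv2.cvtColor(img,cv2.COLOR_RGB2BGR)[222:272,270:470];cv2.imwrite("pics/cart.png",cv2.resize(a,None,fx=4,fy=4,interpolation=cv2.INTER_CUBIC))
E
python3 m.py
```

```text
medium 513 ctr 605 240 size 103 98 ang 89.0
small 231 ctr 623 -283 size 82 82 ang 73.8
large 689 ctr 443 22 size 118 118 ang 4.8
slot 528 ctr 434 201 size 97 167 ang 10.8
carton 411 ctr 450 -193 size 38 141 ang 12.0
wrongcarton 1348 ctr 432 -712 size 155 149 ang 87.8
large_jar 252 [ 621. -280.  111.]
small_jar 161 [238.35403727 245.92546584] [440.  21.  74.]
bottle 14 [175.14285714 197.92857143] [611. 242.  74.]
medhole 126 [601. 237.   4.]
largehole 158 [448.  13.   4.]
slothole 626 [434. 198.   4.]
flap [661. 115. 250.] [892. 219. 250.] corner [645.  59. 250.]
large_jar scene 0.83 333.9 191.9 [324.2, 176.9, 17.7, 30.3]
large_jar top 0.84 323.4 191.8 [315.3, 181.7, 20.8, 21.6]
small_jar scene 0.94 292.6 276.1 [284.3, 263.2, 20.6, 28.0]
small_jar top 0.56 237.6 245.2 [230.9, 242.0, 12.2, 13.0]
dropper_bottle scene 0.72 194.8 280.5 [185.7, 268.5, 17.8, 20.3]
```

View pics/s1c.png

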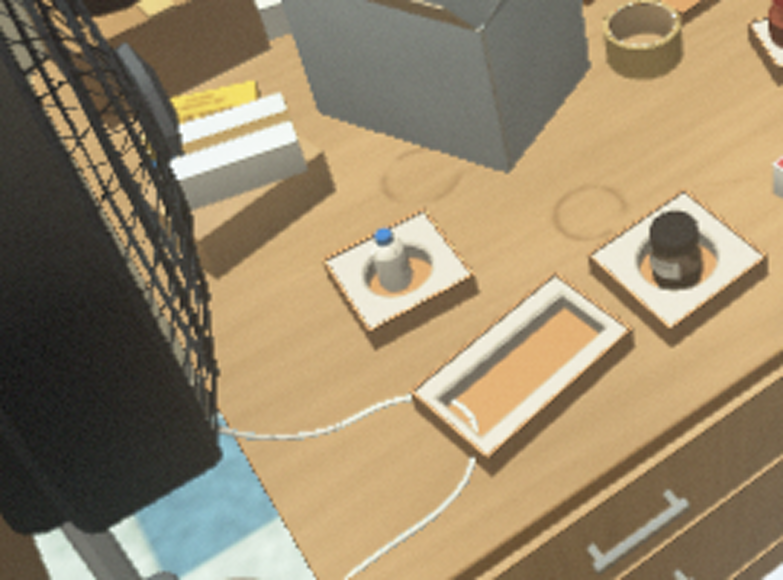

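View pics/cart.png

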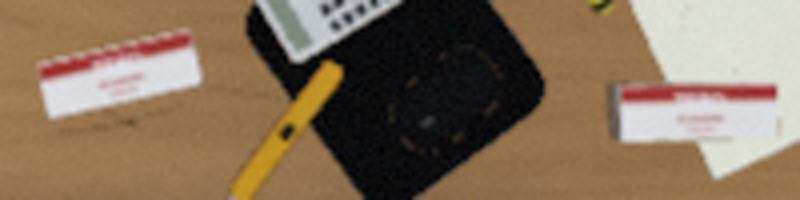

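The crop confirms the left carton at (299,241), striped like its twin at (444,250). The cable runs at desk level at the slot's far left end. I'll cross-check the object positions with the scene camera.

```bash
cat > m2.py <<'E'
from h import *
f=cams.grab_frame("top");s=cams.grab_frame("scene")
def hs(g): return [cv2.cvtColor(g["color"],cv2.COLOR_RGB2HSV)[...,i].astype(int) for i in range(3)]
H,S,V=hs(f)
m=(((S<60)&(V>150))|(((H<8)|(H>170))&(S>110))).astype(np.uint8);w=np.zeros_like(m);w[226:258,272:326]=m[226:258,272:326]
n,l,st,c=cv2.connectedComponentsWithStats(w);k=1+np.argmax(st[1:,4])
W=np.array([ray(f,q,45)[:2] for q in np.argwhere(l==k)[:,::-1]],np.float32);print("carton",cv2.minAreaRect(W))
print("lid scene: bottle",ray(s,(192.1,271),74).round(),"small",ray(s,(292.8,265.5),74).round(),"large",ray(s,(334.4,182.5),111).round())
print("top cap px of blue");b=((H>95)&(H<125)&(S>70));b[:190]=0;b[206:]=0;b[:,:168]=0;b[:,186:]=0
y,x=np.nonzero(b);print(len(x),x.mean(),y.mean(),ray(f,(x.mean(),y.mean()),72).round())
H,S,V=hs(s);b=((H>95)&(H<125)&(S>70));b[:262]=0;b[280:]=0;b[:,:182]=0;b[:,202:]=0
y,x=np.nonzero(b);print(len(x),x.mean(),y.mean(),ray(s,(x.mean(),y.mean()),70).round())
E
python3 m2.py
```

```text
carton ((455.92388916015625, -191.54461669921875), (51.331485748291016, 140.99549865722656), 11.589284896850586)
lid scene: bottle [610. 243.  74.] small [449.  18.  74.] large [ 624. -280.  111.]
top cap px of blue
19 175.05263157894737 197.78947368421052 [612. 243.  72.]
23 191.6086956521739 270.95652173913044 [615. 243.  70.]
```

>>> apply_moves([
  [0.4, 0.017, 0.0315, -0.0035, 0, 0, 0],
  [0.4, 0.017, 0.0315, -0.0035, 0, 0, 0],
  [0.4, 0.017, 0.0315, -0.0035, 0, 0, 0],
  [0.4, 0.017, 0.0315, -0.0035, 0, 0, 0],
  [0.4, 0.017, 0.0315, -0.0035, 0, 0, 0],
], newtons=15)

```text
time_s: 2.02
ee_pos: [272.2, -384.9, 210.4]
ee_rot: [180.0, -0.0, 18.9]
force: [0.4, -0.9, -0.5]
gripper_width: 64.4
gripper_force: 0.0
```

>>> apply_moves([
  [0.4, 0.017, 0.0315, -0.0035, 0, 0, 0],
  [0.4, 0.017, 0.0315, -0.0035, 0, 0, 0],
  [0.4, 0.017, 0.0315, -0.0035, 0, 0, 0],
  [0.4, 0.017, 0.0315, -0.0035, 0, 0, 0],
  [0.4, 0.017, 0.0315, -0.0035, 0, 0, 0],
])

```text
time_s: 2.43
ee_pos: [357.3, -227.3, 193.1]
ee_rot: [180.0, -0.0, 18.9]
force: [0.6, -0.1, 0.4]
gripper_width: 64.0
gripper_force: 0.0
```

>>> apply_moves([
  [0.4, 0.017, 0.0315, -0.0035, 0, 0, 0],
  [0.4, 0.017, 0.0315, -0.0035, 0, 0, 0],
  [0.4, 0.017, 0.0315, -0.0035, 0, 0, 0],
  [0.4, 0.017, 0.0315, -0.0035, 0, 0, 0],
  [0.4, 0.017, 0.0315, -0.0035, 0, 0, 0],
])

```text
time_s: 2.85
ee_pos: [442.4, -69.6, 175.6]
ee_rot: [180.0, -0.0, 19.0]
force: [-0.5, -1.8, 0.0]
gripper_width: 63.7
gripper_force: 0.0
```

>>> apply_moves([
  [0.4, 0.017, 0.0315, -0.0035, 0, 0, 0],
  [0.4, 0.017, 0.0315, -0.0035, 0, 0, 0],
  [0.4, 0.017, 0.0315, -0.0035, 0, 0, 0],
  [0.4, 0.017, 0.0315, -0.0035, 0, 0, 0],
  [0.4, 0.017, 0.0315, -0.0035, 0, 0, 0],
])

```text
time_s: 3.27
ee_pos: [527.4, 88.0, 157.9]
ee_rot: [180.0, -0.0, 19.0]
force: [0.8, -0.6, 0.3]
gripper_width: 63.7
gripper_force: 0.0
```

>>> apply_moves([
  [0.4, 0.017, 0.0315, -0.0035, 0, 0, 0],
  [0.4, 0.017, 0.0315, -0.0035, 0, 0, 0],
  [0.4, 0.017, 0.0315, -0.0035, 0, 0, 0],
  [0.4, 0.017, 0.0315, -0.0035, 0, 0, 0],
  [0.4, 0.017, 0.0315, -0.0035, 0, 0, 0],
])

```text
time_s: 3.68
ee_pos: [612.4, 245.4, 140.2]
ee_rot: [180.0, 0.0, 19.0]
force: [1.0, -0.4, 0.1]
gripper_width: 63.4
gripper_force: 0.0
```

>>> apply_moves([
  [0.4, 0, 0, 0, 0, 0, 0],
  [0.4, 0, 0, 0, 0, 0, 0],
  [0.4, 0, 0, 0, 0, 0, 0],
])

```text
time_s: 3.93
ee_pos: [611.3, 243.3, 140.1]
ee_rot: [180.0, 0.1, 19.0]
force: [-0.4, -0.2, -0.0]
gripper_width: 63.6
gripper_force: 0.0
```

>>> apply_moves([
  [0.4, 0.0005, 0, -0.02, 0, 0, 0],
  [0.4, 0, 0, -0.02, 0, 0, 0],
  [0.4, 0, 0, -0.02, 0, 0, 0],
  [0.4, 0, 0, -0.02, 0, 0, 0],
  [0.4, 0, 0, -0.014, 0, 0, 0],
])

```text
time_s: 4.35
ee_pos: [611.0, 241.6, 45.4]
ee_rot: [180.0, 0.1, 18.9]
force: [-0.3, -0.7, -0.4]
gripper_width: 63.8
gripper_force: 0.0
```

>>> apply_moves([
  [0.4, 0, 0, 0, 0, 0, 0],
  [-0.1, 0, 0, 0, 0, 0, 0],
  [-0.2, 0, 0, 0, 0, 0, 0],
  [-0.25, 0, 0, 0, 0, 0, 0],
  [-0.3, 0, 0, 0, 0, 0, 0],
], newtons=8)

```text
time_s: 4.77
ee_pos: [613.0, 243.7, 48.0]
ee_rot: [180.0, -0.1, 18.9]
force: [-0.3, 1.0, 0.0]
gripper_width: 39.8
gripper_force: 0.0
```

>>> apply_moves([
  [-0.5, 0, 0, 0, 0, 0, 0],
  [-0.6, 0, 0, 0, 0, 0, 0],
  [-0.6, 0, 0, 0, 0, 0, 0],
], newtons=8)

```text
time_s: 5.02
ee_pos: [612.8, 243.8, 47.3]
ee_rot: [180.0, -0.1, 19.0]
force: [-0.0, -0.6, 3.4]
gripper_width: 30.9
gripper_force: 8.0
```

>>> apply_moves([
  [-0.6, 0, 0, 0.012, 0, 0, 0],
  [-0.6, 0, 0, 0.012, 0, 0, 0],
  [-0.6, 0, 0, 0.012, 0, 0, 0],
  [-0.6, 0, 0, 0.012, 0, 0, 0],
  [-0.6, 0, 0, 0.012, 0, 0, 0],
])

```text
time_s: 5.43
ee_pos: [612.5, 243.8, 108.3]
ee_rot: [180.0, -0.1, 19.0]
force: [-0.4, -0.6, -0.3]
gripper_width: 31.6
gripper_force: 8.0
```

>>> apply_moves([
  [-0.6, -0.012, -0.02, 0, 0, 0, 0],
  [-0.6, -0.018, -0.031, 0, 0, 0, 0],
  [-0.6, -0.018, -0.031, 0, 0, 0, 0],
  [-0.6, -0.018, -0.031, 0, 0, 0, 0],
  [-0.6, -0.018, -0.031, 0, 0, 0, 0],
])

```text
time_s: 5.85
ee_pos: [527.5, 98.6, 107.5]
ee_rot: [180.0, -0.1, 19.0]
force: [0.4, -0.3, -0.8]
gripper_width: 31.0
gripper_force: 8.0
```

>>> apply_moves([
  [-0.6, -0.018, -0.031, 0, 0, 0, 0],
  [-0.6, -0.006, -0.021, 0, 0, 0, 0],
  [-0.6, 0.01, -0.03, 0, 0, 0, 0],
  [-0.6, 0.01, -0.03, 0, 0, 0, 0],
  [-0.6, 0.01, -0.03, 0, 0, 0, 0],
])

```text
time_s: 6.27
ee_pos: [534.7, -43.7, 108.0]
ee_rot: [180.0, -0.1, 19.0]
force: [0.4, 0.5, -0.9]
gripper_width: 31.4
gripper_force: 8.0
```

>>> apply_moves([
  [-0.6, 0.01, -0.03, 0, 0, 0, 0],
  [-0.6, 0.01, -0.03, 0, 0, 0, 0],
  [-0.6, 0.006, -0.018, 0, 0, 0, 0],
  [-0.6, 0, 0, 0, 0, 0, 0],
  [-0.6, 0, 0, 0, 0, 0, 0],
])

```text
time_s: 6.68
ee_pos: [560.4, -121.0, 107.1]
ee_rot: [180.0, -0.0, 18.8]
force: [-0.0, 0.6, -0.8]
gripper_width: 31.1
gripper_force: 8.0
```

>>> apply_moves([
  [-0.6, 0, 0, -0.015, 0, 0, 0],
  [-0.6, 0, 0, -0.015, 0, 0, 0],
  [-0.6, 0, 0, -0.015, 0, 0, 0],
  [-0.6, 0, 0, -0.01, 0, 0, 0],
  [-0.6, 0, 0, -0.005, 0, 0, 0],
])

```text
time_s: 7.1
ee_pos: [559.2, -119.0, 45.5]
ee_rot: [-179.9, 0.1, 19.0]
force: [-0.5, -0.0, -0.5]
gripper_width: 31.4
gripper_force: 8.0
```

>>> apply_moves([
  [-0.6, 0, 0, 0, 0, 0, 0],
  [-0.6, 0, 0, 0, 0, 0, 0],
  [-0.6, 0, 0, 0, 0, 0, 0],
])

```text
time_s: 7.35
ee_pos: [560.9, -120.2, 47.3]
ee_rot: [179.9, -0.1, 19.0]
force: [-0.6, 0.3, -0.4]
gripper_width: 31.2
gripper_force: 8.0
```

>>> apply_moves([
  [-0.6, 0, 0, -0.002, 0, 0, 0],
  [-0.6, 0, 0, -0.002, 0, 0, 0],
  [-0.6, 0, 0, 0, 0, 0, 0],
  [-0.6, 0, 0, 0, 0, 0, 0],
])

```text
time_s: 7.68
ee_pos: [561.0, -120.7, 43.1]
ee_rot: [179.9, -0.1, 19.0]
force: [0.1, -0.9, 2.7]
gripper_width: 31.5
gripper_force: 8.0
```

>>> apply_moves([
  [-0.1, 0, 0, 0, 0, 0, 0],
  [0.2, 0, 0, 0, 0, 0, 0],
  [0.3, 0, 0, 0, 0, 0, 0],
  [0.3, 0, 0, 0, 0, 0, 0],
])

```text
time_s: 8.02
ee_pos: [559.9, -120.2, 42.2]
ee_rot: [-180.0, 0.0, 18.9]
force: [-0.1, -0.4, -0.2]
gripper_width: 55.1
gripper_force: 0.0
```

>>> apply_moves([
  [0.3, 0, 0, 0.015, 0, 0, 0],
  [0.5, 0, 0, 0.02, 0, 0, 0],
  [0.6, 0, 0, 0.025, 0, 0, 0],
  [0.6, 0, 0, 0.025, 0, 0, 0],
  [0.6, 0, 0, 0.015, 0, 0, 0],
])

```text
time_s: 8.43
ee_pos: [561.1, -120.5, 144.9]
ee_rot: [179.9, -0.1, 19.0]
force: [-0.0, -0.8, 0.2]
gripper_width: 72.8
gripper_force: 0.0
```

>>> apply_moves([
  [0.6, -0.02, 0.025, 0, 0, 0, 0],
  [0.6, -0.02, 0.025, 0, 0, 0, 0],
  [0.6, -0.02, 0.025, 0, 0, 0, 0],
  [0.6, -0.02, 0.025, 0, 0, 0, 0],
])

```text
time_s: 8.77
ee_pos: [479.0, -19.5, 142.3]
ee_rot: [-180.0, 0.0, 18.9]
force: [0.7, 0.2, 0.5]
gripper_width: 72.8
gripper_force: 0.0
```

```bash
python3 - <<'E'
from h import *
s=cams.grab_frame("scene");f=cams.grab_frame("top")
for n,g,b in(("s2",s,(170,320,150,400)),("t2",f,(150,280,150,350))):
    a=cv2.cvtColor(g["color"],cv2.COLOR_RGB2BGR)[b[0]:b[1],b[2]:b[3]];cv2.imwrite(f"pics/{n}.png",cv2.resize(a,None,fx=3.2,fy=3.2,interpolation=cv2.INTER_CUBIC))
print(proj(s,(560,-120,70)),proj(f,(560,-120,70)))
H,S,V=[cv2.cvtColor(s["color"],cv2.COLOR_RGB2HSV)[...,i].astype(int) for i in range(3)]
u,v=proj(s,(560,-120,67)).astype(int);b=(H>95)&(H<125)&(S>70);m=np.zeros_like(b);m[v-12:v+13,u-12:u+13]=b[v-12:v+13,u-12:u+13]
y,x=np.nonzero(m);print(len(x),ray(s,(x.mean(),y.mean()),66) if len(x) else None)
for q in("dropper_bottle","small_jar"):
  for c in("scene","top"):
    for d in finder.boxes_of(q,c)[:2]:print(q,c,d)
E
```

```text
[308.01900438 223.545857  ] [278.51600571 210.84927332]
0 None
dropper_bottle scene {'rect': [299.3, 228.0, 14.8, 16.6], 'score': 0.49}
dropper_bottle top {'rect': [275.3, 204.9, 8.0, 11.2], 'score': 0.49}
small_jar scene {'rect': [279.0, 262.9, 24.8, 30.2], 'score': 0.88}
small_jar top {'rect': [333.5, 204.2, 37.8, 31.8], 'score': 0.66}
```

View pics/s2.png

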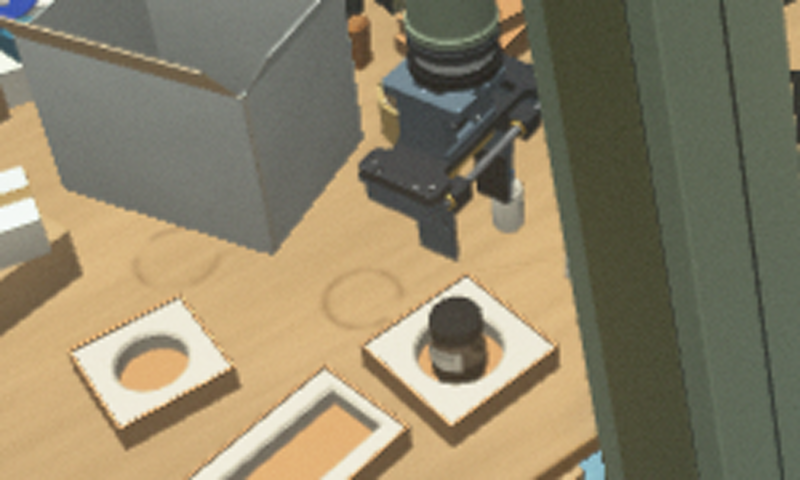

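>>> apply_moves([
  [0.6, -0.018, 0.0205, 0, 0, 0, 0],
  [0.6, -0.018, 0.0205, 0, 0, 0, 0],
  [0.6, 0, 0, 0, 0, 0, 0],
  [0.6, 0, 0, -0.02, 0, 0, 0],
  [0.6, 0, 0, -0.02, 0, 0, 0],
])

```text
time_s: 9.48
ee_pos: [446.6, 20.1, 103.1]
ee_rot: [179.9, -0.3, 18.9]
force: [0.4, -0.4, -0.4]
gripper_width: 72.7
gripper_force: 0.0
```

>>> apply_moves([
  [0.6, 0, 0, -0.02, 0, 0, 0],
  [0.6, 0, 0, -0.02, 0, 0, 0],
  [0.6, 0, 0, -0.016, 0, 0, 0],
  [0.6, 0, 0, 0, 0, 0, 0],
  [0.6, 0, 0, 0, 0, 0, 0],
])

```text
time_s: 9.9
ee_pos: [444.8, 19.9, 46.0]
ee_rot: [-180.0, 0.1, 18.9]
force: [0.0, -0.2, -0.7]
gripper_width: 73.2
gripper_force: 0.0
```

>>> apply_moves([
  [0.4, 0, 0, 0, 0, 0, 0],
  [0.3, 0, 0, 0, 0, 0, 0],
  [0.2, 0, 0, 0, 0, 0, 0],
  [0.1, 0, 0, 0, 0, 0, 0],
  [0, 0, 0, 0, 0, 0, 0],
], newtons=14)

```text
time_s: 10.32
ee_pos: [444.6, 20.8, 47.1]
ee_rot: [180.0, -0.1, 18.9]
force: [-0.4, 1.4, 4.4]
gripper_width: 47.4
gripper_force: 14.1
```

>>> apply_moves([
  [-0.1, 0, 0, 0, 0, 0, 0],
  [-0.2, 0, 0, 0, 0, 0, 0],
  [-0.2, 0, 0, 0, 0, 0, 0],
])

```text
time_s: 10.57
ee_pos: [444.7, 20.8, 47.1]
ee_rot: [180.0, -0.1, 19.0]
force: [-0.2, 0.8, 5.8]
gripper_width: 47.4
gripper_force: 14.2
```

```bash
python3 - <<'E'
from h import *
s=cams.grab_frame("scene")
a=cv2.cvtColor(s["color"],cv2.COLOR_RGB2BGR)[190:340,150:400];cv2.imwrite("pics/s3.png",cv2.resize(a,None,fx=3.2,fy=3.2,interpolation=cv2.INTER_CUBIC))
E
```

```text
(no output)
```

View pics/s3.png

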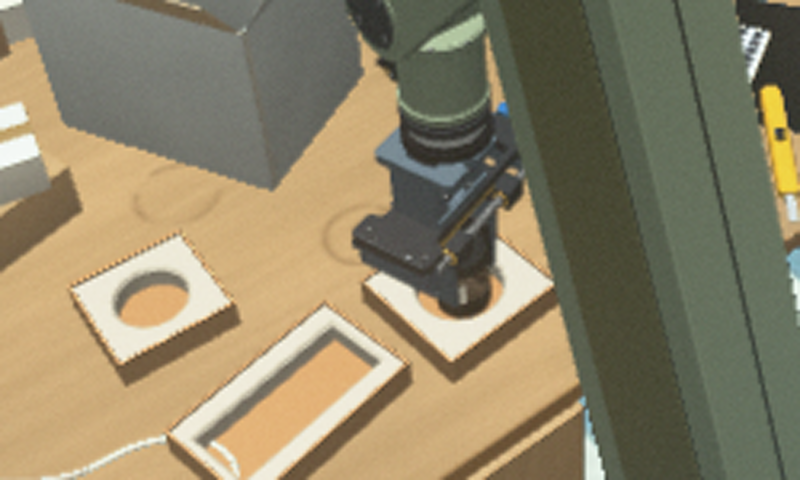

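```bash
python3 - <<'E'
from h import *
s=cams.grab_frame("scene")
H,S,V=[cv2.cvtColor(s["color"],cv2.COLOR_RGB2HSV)[...,i].astype(int) for i in range(3)]
for c in((444,20),(438,18),(450,22)):
    P=np.array([proj(s,(c[0]+26*np.cos(a),c[1]+26*np.sin(a),4)) for a in np.linspace(0,6.28,60)])
    print(c,P.min(0).round(1),P.max(0).round(1))
a=cv2.cvtColor(s["color"],cv2.COLOR_RGB2BGR)[260:300,260:330];a=cv2.resize(a,None,fx=10,fy=10,interpolation=cv2.INTER_CUBIC)
for c,col in(((444,20),(0,255,0)),((436,18),(0,0,255))):
  for z in(4,74):
    P=np.array([proj(s,(c[0]+26*np.cos(t),c[1]+26*np.sin(t),z)) for t in np.linspace(0,6.28,60)])
    cv2.polylines(a,[((P-[260,260]+.5)*10).astype(np.int32)],True,col,1)
cv2.imwrite("pics/s4.png",a)
E
```

```text
(444, 20) [285.7 276.1] [303.9 290.3]
(438, 18) [287.5 277. ] [305.7 291.3]
(450, 22) [283.9 275.2] [302.  289.4]
```

View pics/s4.png

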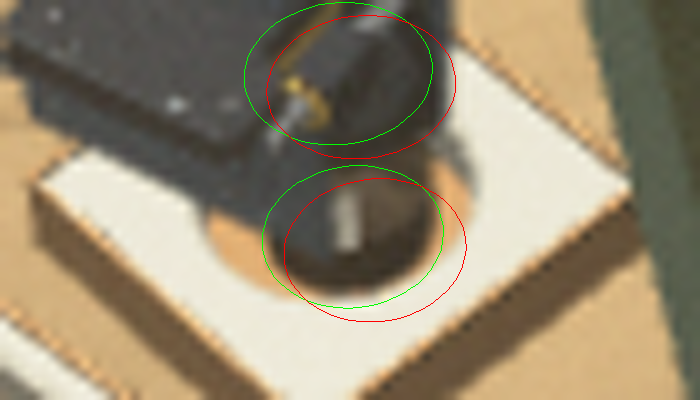

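>>> apply_moves([
  [-0.2, 0, 0, 0.01, 0, 0, 0],
  [-0.2, 0, 0, 0.015, 0, 0, 0],
  [-0.2, 0, 0, 0.015, 0, 0, 0],
  [-0.2, 0, 0, 0.015, 0, 0, 0],
  [-0.2, 0, 0, 0.005, 0, 0, 0],
])

```text
time_s: 11.08
ee_pos: [445.3, 20.6, 108.1]
ee_rot: [179.9, -0.2, 19.0]
force: [0.2, 0.4, 0.0]
gripper_width: 47.1
gripper_force: 13.9
```

>>> apply_moves([
  [-0.2, 0.009, 0.012, 0, 0, 0, 0],
  [-0.2, 0.017, 0.023, 0, 0, 0, 0],
  [-0.2, 0.017, 0.023, 0, 0, 0, 0],
  [-0.2, 0.017, 0.023, 0, 0, 0, 0],
  [-0.2, 0.017, 0.023, 0, 0, 0, 0],
])

```text
time_s: 11.5
ee_pos: [521.5, 125.5, 105.7]
ee_rot: [180.0, 0.1, 19.0]
force: [0.9, 0.2, -0.8]
gripper_width: 46.9
gripper_force: 13.9
```

>>> apply_moves([
  [-0.2, 0.017, 0.023, 0, 0, 0, 0],
  [-0.2, 0.017, 0.023, 0, 0, 0, 0],
  [-0.2, 0.017, 0.023, 0, 0, 0, 0],
  [-0.2, 0.017, 0.024, 0, 0, 0, 0],
  [-0.2, 0.014, 0.0215, 0, 0, 0, 0],
])

```text
time_s: 11.92
ee_pos: [603.9, 240.5, 105.3]
ee_rot: [180.0, 0.1, 19.0]
force: [-0.2, -0.8, -0.7]
gripper_width: 47.2
gripper_force: 13.9
```

>>> apply_moves([
  [-0.2, 0, 0, 0, 0, 0, 0],
  [-0.2, 0, 0, 0, 0, 0, 0],
  [-0.2, 0, 0, 0, 0, 0, 0],
  [-0.2, 0, 0, -0.015, 0, 0, 0],
  [-0.2, 0, 0, -0.015, 0, 0, 0],
])

```text
time_s: 12.33
ee_pos: [603.2, 238.2, 77.0]
ee_rot: [180.0, -0.1, 18.9]
force: [0.2, 1.3, -1.2]
gripper_width: 47.5
gripper_force: 13.9
```

>>> apply_moves([
  [-0.2, 0, 0, -0.01, 0, 0, 0],
  [-0.2, 0, 0, -0.006, 0, 0, 0],
  [-0.2, 0, 0, -0.005, 0, 0, 0],
  [-0.2, 0, 0, -0.004, 0, 0, 0],
  [-0.2, 0, 0, 0, 0, 0, 0],
])

```text
time_s: 12.75
ee_pos: [602.7, 238.7, 50.8]
ee_rot: [180.0, 0.1, 18.9]
force: [-0.2, 0.5, -1.1]
gripper_width: 47.0
gripper_force: 13.9
```

>>> apply_moves([
  [-0.2, 0, 0, -0.003, 0, 0, 0],
  [-0.2, 0, 0, -0.0025, 0, 0, 0],
  [-0.2, 0, 0, 0, 0, 0, 0],
  [-0.2, 0, 0, 0, 0, 0, 0],
])

```text
time_s: 13.08
ee_pos: [603.6, 239.2, 47.1]
ee_rot: [180.0, -0.1, 19.0]
force: [-1.6, -0.4, 5.4]
gripper_width: 47.4
gripper_force: 14.1
```

>>> apply_moves([
  [0.2, 0, 0, 0, 0, 0, 0],
  [0.4, 0, 0, 0, 0, 0, 0],
  [0.5, 0, 0, 0, 0, 0, 0],
  [0.5, 0, 0, 0, 0, 0, 0],
])

```text
time_s: 13.42
ee_pos: [603.2, 239.2, 45.7]
ee_rot: [180.0, 0.0, 19.0]
force: [0.3, -0.3, -0.1]
gripper_width: 67.8
gripper_force: 0.0
```

>>> apply_moves([
  [0.5, 0, 0, 0.015, 0, 0, 0],
  [0.5, 0, 0, 0.025, 0, 0, 0],
  [0.5, 0, 0, 0.03, 0, 0, 0],
  [0.8, 0, 0, 0.03, 0, 0, 0],
  [1, 0, 0, 0.03, 0, 0, 0],
])

```text
time_s: 13.83
ee_pos: [603.0, 239.1, 176.9]
ee_rot: [180.0, 0.0, 19.0]
force: [0.8, 0.3, -0.0]
gripper_width: 78.6
gripper_force: 0.0
```

>>> apply_moves([
  [1, -0.02, -0.03, 0, 0, 0, 0],
  [1, -0.02, -0.03, 0, 0, 0, 0],
  [1, -0.02, -0.03, 0, 0, 0, 0],
  [1, -0.02, -0.03, 0, 0, 0, 0],
  [1, -0.02, -0.03, 0, 0, 0, 0],
])

```text
time_s: 14.25
ee_pos: [502.0, 88.0, 175.8]
ee_rot: [180.0, 0.0, 19.0]
force: [0.1, -0.1, 0.4]
gripper_width: 91.5
gripper_force: 0.0
```

>>> apply_moves([
  [1, -0.005, -0.035, 0, 0, 0, 0],
  [1, -0.005, -0.035, 0, 0, 0, 0],
  [1, 0, -0.035, 0, 0, 0, 0],
  [1, 0, -0.035, 0, 0, 0, 0],
  [1, 0, -0.035, 0, 0, 0, 0],
])

```text
time_s: 14.67
ee_pos: [492.9, -87.4, 176.1]
ee_rot: [180.0, -0.0, 19.0]
force: [0.7, -0.8, 0.1]
gripper_width: 90.9
gripper_force: 0.0
```

```bash
python3 - <<'E'
from h import *
s=cams.grab_frame("scene");f=cams.grab_frame("top")
A=[]
for g,b in((s,(170,320,150,350)),(f,(150,280,150,350))):
    a=cv2.cvtColor(g["color"],cv2.COLOR_RGB2BGR)[b[0]:b[1],b[2]:b[3]];A.append(cv2.resize(a,None,fx=2,fy=2,interpolation=cv2.INTER_CUBIC))
h=min(x.shape[0] for x in A);cv2.imwrite("pics/s5.png",np.hstack([x[:h] for x in A]))
for q in("small_jar","large_jar","dropper_bottle"):
  for c in("scene","top"):
    for d in finder.boxes_of(q,c)[:1]:print(q,c,d)
E
```

```text
small_jar scene {'rect': [183.7, 264.3, 25.2, 29.4], 'score': 0.77}
small_jar top {'rect': [170.7, 194.4, 13.5, 16.4], 'score': 0.73}
large_jar top {'rect': [313.8, 181.8, 22.5, 21.2], 'score': 0.65}
dropper_bottle scene {'rect': [302.4, 224.1, 11.6, 21.3], 'score': 0.69}
```

View pics/s5.png

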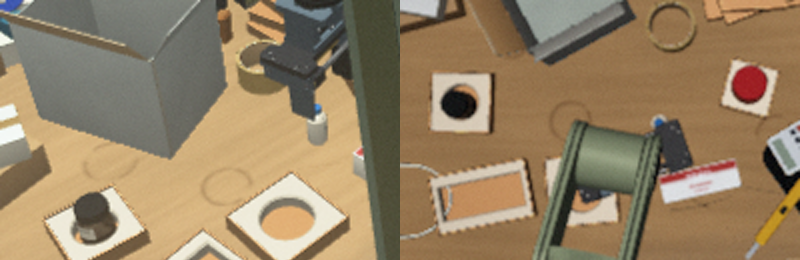

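>>> apply_moves([
  [1, 0.0184, -0.0277, 0, 0, 0, 0],
  [1, 0.0184, -0.0277, 0, 0, 0, 0],
  [1, 0.0184, -0.0277, 0, 0, 0, 0],
  [1, 0.0184, -0.0277, 0, 0, 0, 0],
  [1, 0.0184, -0.0277, 0, 0, 0, 0],
])

```text
time_s: 15.48
ee_pos: [586.4, -224.1, 175.9]
ee_rot: [-180.0, -0.0, 19.1]
force: [-0.0, -1.0, -0.1]
gripper_width: 91.4
gripper_force: 0.0
```

>>> apply_moves([
  [1, 0.0184, -0.0277, 0, 0, 0, 0],
  [1, 0.0184, -0.0277, 0, 0, 0, 0],
  [1, 0, 0, 0, 0, 0, 0],
  [1, 0, 0, 0, 0, 0, 0],
  [1, 0, 0, -0.0215, 0, 0, 0],
])

```text
time_s: 15.9
ee_pos: [624.4, -279.2, 158.2]
ee_rot: [179.7, -0.3, 19.0]
force: [0.4, 0.7, 1.5]
gripper_width: 91.5
gripper_force: 0.0
```

>>> apply_moves([
  [1, 0, 0, -0.0215, 0, 0, 0],
  [1, 0, 0, -0.0215, 0, 0, 0],
  [1, 0, 0, -0.0215, 0, 0, 0],
  [1, 0, 0, -0.0215, 0, 0, 0],
  [1, 0, 0, 0, 0, 0, 0],
])

```text
time_s: 16.32
ee_pos: [618.8, -276.1, 64.1]
ee_rot: [-179.6, 0.4, 19.1]
force: [-0.5, 0.3, -1.2]
gripper_width: 91.2
gripper_force: 0.0
```

>>> apply_moves([
  [0.8, 0, 0, 0, 0, 0, 0],
  [0.6, 0, 0, 0, 0, 0, 0],
  [0.5, 0, 0, 0, 0, 0, 0],
  [0.4, 0, 0, 0, 0, 0, 0],
  [0.3, 0, 0, 0, 0, 0, 0],
], newtons=12)

```text
time_s: 16.73
ee_pos: [623.0, -280.2, 70.3]
ee_rot: [179.9, -0.1, 19.0]
force: [1.0, -0.1, 3.0]
gripper_width: 63.6
gripper_force: 12.0
```

>>> apply_moves([
  [0.2, 0, 0, 0, 0, 0, 0],
  [0.1, 0, 0, 0, 0, 0, 0],
  [0.1, 0, 0, 0, 0, 0, 0],
])

```text
time_s: 16.98
ee_pos: [623.0, -280.2, 70.3]
ee_rot: [179.9, -0.1, 19.0]
force: [1.0, 0.0, 6.5]
gripper_width: 64.0
gripper_force: 12.0
```

```bash
python3 - <<'E'
from h import *
s=cams.grab_frame("scene")
a=cv2.cvtColor(s["color"],cv2.COLOR_RGB2BGR)[165:225,295:375];a=cv2.resize(a,None,fx=7,fy=7,interpolation=cv2.INTER_CUBIC)
for z,r in((26,33),(111,33)):
    P=np.array([proj(s,(622+r*np.cos(t),-280+r*np.sin(t),z)) for t in np.linspace(0,6.28,60)])
    cv2.polylines(a,[((P-[295,165]+.5)*7).astype(np.int32)],True,(0,255,0),1)
cv2.imwrite("pics/s6.png",a)
E
```

View pics/s6.png

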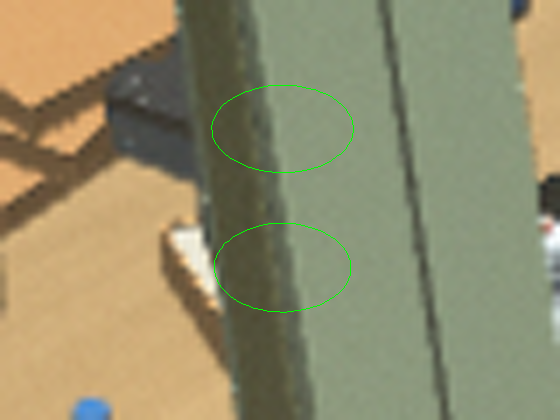

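>>> apply_moves([
  [0.1, 0, 0, 0.01, 0, 0, 0],
  [0.1, 0, 0, 0.015, 0, 0, 0],
  [0.1, 0, 0, 0.015, 0, 0, 0],
  [0.1, 0, 0, 0.015, 0, 0, 0],
  [0.1, 0, 0, 0.015, 0, 0, 0],
])

```text
time_s: 17.45
ee_pos: [621.6, -279.6, 139.1]
ee_rot: [-179.9, 0.1, 18.9]
force: [-0.2, 0.7, -0.8]
gripper_width: 64.0
gripper_force: 12.0
```

>>> apply_moves([
  [0.1, -0.0081, 0.01375, 0, 0, 0, 0],
  [0.1, -0.0162, 0.0275, 0, 0, 0, 0],
  [0.1, -0.0162, 0.0275, 0, 0, 0, 0],
  [0.1, -0.0162, 0.0275, 0, 0, 0, 0],
  [0.1, -0.0162, 0.0275, 0, 0, 0, 0],
])

```text
time_s: 17.87
ee_pos: [547.8, -154.9, 138.5]
ee_rot: [-180.0, 0.0, 18.9]
force: [-0.3, 0.2, -1.0]
gripper_width: 63.9
gripper_force: 12.0
```

```bash
python3 - <<'E'
from h import *
s=cams.grab_frame("scene");f=cams.grab_frame("top")
A=[]
for g,b,c in((s,(245,325,250,340),1),(f,(215,275,205,275),1)):
    k=4.4
    a=cv2.cvtColor(g["color"],cv2.COLOR_RGB2BGR)[b[0]:b[1],b[2]:b[3]];a=cv2.resize(a,None,fx=k,fy=k,interpolation=cv2.INTER_CUBIC)
    P=np.array([proj(g,(444+39*np.cos(t),22+39*np.sin(t),24)) for t in np.linspace(0,6.28,60)])
    cv2.polylines(a,[((P-[b[2],b[0]]+.5)*k).astype(np.int32)],True,(0,0,255),1);A.append(a)
h=min(x.shape[0] for x in A);cv2.imwrite("pics/s7.png",np.hstack([x[:h] for x in A]))
E
```

```text
(no output)
```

View pics/s7.png

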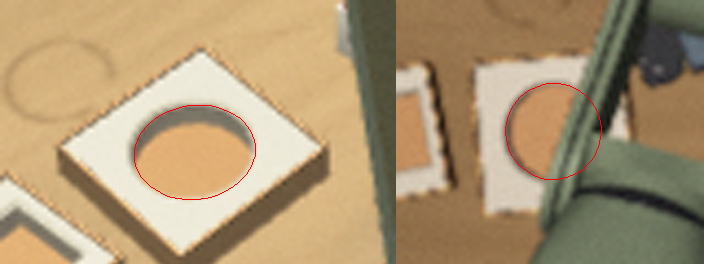

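The red circle at (444,22) matches the hole in both views, so I'll continue to it and lower the jar.

>>> apply_moves([
  [0.1, -0.0162, 0.0275, 0, 0, 0, 0],
  [0.1, -0.0162, 0.0275, 0, 0, 0, 0],
  [0.1, -0.0162, 0.0275, 0, 0, 0, 0],
  [0.1, -0.0162, 0.0275, 0, 0, 0, 0],
  [0.1, -0.0162, 0.0275, 0, 0, 0, 0],
])

```text
time_s: 18.38
ee_pos: [467.5, -17.8, 138.7]
ee_rot: [180.0, -0.0, 18.9]
force: [0.3, -0.3, -1.4]
gripper_width: 64.1
gripper_force: 12.0
```

>>> apply_moves([
  [0.1, -0.0162, 0.0275, 0, 0, 0, 0],
  [0.1, -0.008, 0.013, 0, 0, 0, 0],
  [0.1, 0, 0, 0, 0, 0, 0],
  [0.1, 0, 0, 0, 0, 0, 0],
  [0.1, 0, 0, -0.015, 0, 0, 0],
])

```text
time_s: 18.8
ee_pos: [447.2, 21.4, 125.8]
ee_rot: [179.8, -0.4, 19.0]
force: [-0.5, -0.3, -0.9]
gripper_width: 64.1
gripper_force: 12.0
```

>>> apply_moves([
  [0.1, 0, 0, -0.02, 0, 0, 0],
  [0.1, 0, 0, -0.02, 0, 0, 0],
  [0.1, 0, 0, -0.01, 0, 0, 0],
  [0.1, 0, 0, 0, 0, 0, 0],
  [0.1, 0, 0, -0.005, 0, 0, 0],
])

```text
time_s: 19.22
ee_pos: [445.5, 21.1, 68.8]
ee_rot: [180.0, -0.1, 18.9]
force: [0.4, 0.9, -0.6]
gripper_width: 63.9
gripper_force: 12.0
```

>>> apply_moves([
  [0.1, 0, 0, -0.005, 0, 0, 0],
  [0.1, 0, 0, -0.005, 0, 0, 0],
  [0.1, 0, 0, -0.005, 0, 0, 0],
  [0.1, 0, 0, -0.003, 0, 0, 0],
  [0.1, 0, 0, 0, 0, 0, 0],
])

```text
time_s: 19.63
ee_pos: [443.6, 22.0, 50.0]
ee_rot: [-180.0, 0.1, 19.0]
force: [-0.5, -0.6, -0.5]
gripper_width: 63.7
gripper_force: 12.0
```

>>> apply_moves([
  [0.1, 0, 0, -0.002, 0, 0, 0],
  [0.1, 0, 0, -0.002, 0, 0, 0],
  [0.1, 0, 0, 0, 0, 0, 0],
  [0.1, 0, 0, 0, 0, 0, 0],
])

```text
time_s: 19.97
ee_pos: [444.5, 22.2, 47.5]
ee_rot: [180.0, -0.1, 19.0]
force: [-1.8, -0.1, 5.9]
gripper_width: 63.9
gripper_force: 12.1
```

>>> apply_moves([
  [0.5, 0, 0, 0, 0, 0, 0],
  [0.7, 0, 0, 0, 0, 0, 0],
  [0.85, 0, 0, 0, 0, 0, 0],
  [0.85, 0, 0, 0, 0, 0, 0],
])

```text
time_s: 20.3
ee_pos: [444.0, 22.0, 46.4]
ee_rot: [180.0, -0.0, 19.0]
force: [0.3, -0.1, -0.3]
gripper_width: 83.5
gripper_force: 0.0
```

>>> apply_moves([
  [0.85, 0, 0, 0.015, 0, 0, 0],
  [0.85, 0, 0, 0.025, 0, 0, 0],
  [0.85, 0, 0, 0.03, 0, 0, 0],
  [0.85, 0, 0, 0.03, 0, 0, 0],
  [0.5, 0, 0, 0.01, 0, 0, 0],
])

```text
time_s: 20.72
ee_pos: [446.2, 22.1, 160.2]
ee_rot: [179.9, -0.4, 19.0]
force: [0.8, -0.4, 0.3]
gripper_width: 80.5
gripper_force: 0.0
```

>>> apply_moves([
  [0.4, 0.0, -0.03, 0, 0, 0, 0],
  [0.4, 0.01, -0.03, 0, 0, 0, 0],
  [0.4, 0.01, -0.03, 0, 0, 0, 0],
  [0.4, 0.01, -0.03, 0, 0, 0, 0],
])

```text
time_s: 21.05
ee_pos: [474.1, -99.2, 156.6]
ee_rot: [180.0, -0.0, 19.0]
force: [-0.2, -0.1, 1.0]
gripper_width: 64.0
gripper_force: 0.0
```

```bash
python3 - <<'E'
from h import *
s=cams.grab_frame("scene");f=cams.grab_frame("top")
A=[]
for g,b,k in((s,(170,320,160,345),2.8),(f,(175,215,250,345),4)):
    a=cv2.cvtColor(g["color"],cv2.COLOR_RGB2BGR)[b[0]:b[1],b[2]:b[3]];a=cv2.resize(a,None,fx=k,fy=k,interpolation=cv2.INTER_CUBIC)
    for c,r,z in(((623,-283),22,26),((560,-120),16,1)):
        P=np.array([proj(g,(c[0]+r*np.cos(t),c[1]+r*np.sin(t),z)) for t in np.linspace(0,6.28,60)])
        cv2.polylines(a,[((P-[b[2],b[0]]+.5)*k).astype(np.int32)],True,(0,0,255),1)
    A.append(a[:,:520])
o=np.zeros((600,520,3),np.uint8);o[:A[0].shape[0],:A[0].shape[1]]=A[0];n=600-A[0].shape[0];o[A[0].shape[0]:A[0].shape[0]+A[1].shape[0],:A[1].shape[1]]=A[1][:n];cv2.imwrite("pics/s8.png",o)
H,S,V=[cv2.cvtColor(f["color"],cv2.COLOR_RGB2HSV)[...,i].astype(int) for i in range(3)]
u,v=proj(f,(560,-120,68)).astype(int);b=(H>95)&(H<125)&(S>70);m=np.zeros_like(b);m[v-8:v+9,u-8:u+9]=b[v-8:v+9,u-8:u+9]
y,x=np.nonzero(m);print(len(x),ray(f,(x.mean(),y.mean()),68) if len(x) else None)
E
```

```text
13 [ 559.54061194 -121.55184819   68.        ]
```

View pics/s8.png

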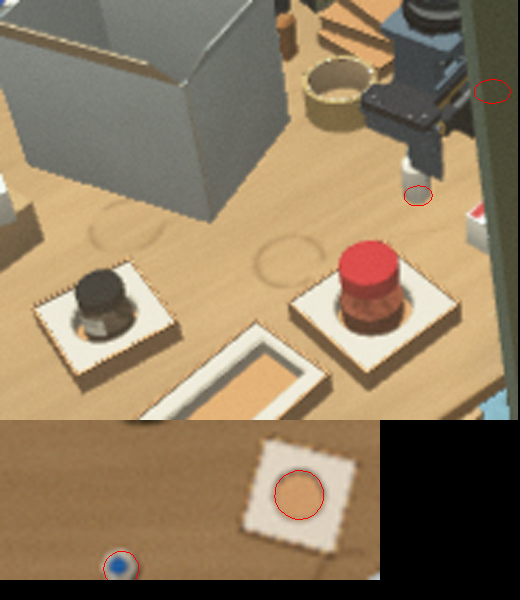

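>>> apply_moves([
  [0.4, 0.0287, -0.0075, 0, 0, 0, 0],
  [0.4, 0.0287, -0.0075, 0, 0, 0, 0],
  [0.4, 0.0287, -0.0075, 0, 0, 0, 0],
  [0.4, 0, 0, 0, 0, 0, 0],
  [0.4, 0, 0, 0, 0, 0, 0],
])

```text
time_s: 21.57
ee_pos: [560.5, -120.0, 155.6]
ee_rot: [-179.9, 0.1, 19.0]
force: [-0.5, 1.1, -0.5]
gripper_width: 63.9
gripper_force: 0.0
```

>>> apply_moves([
  [0.4, 0, 0, -0.025, 0, 0, 0],
  [0.4, 0, 0, -0.025, 0, 0, 0],
  [0.4, 0, 0, -0.025, 0, 0, 0],
  [0.4, 0, 0, -0.025, 0, 0, 0],
  [0.4, 0, 0, -0.013, 0, 0, 0],
])

```text
time_s: 21.98
ee_pos: [556.6, -119.1, 40.8]
ee_rot: [-179.8, 0.3, 19.0]
force: [0.8, 0.5, -0.5]
gripper_width: 63.8
gripper_force: 0.0
```

>>> apply_moves([
  [0.4, 0, 0, 0, 0, 0, 0],
  [0.2, 0, 0, 0, 0, 0, 0],
  [0, 0, 0, 0, 0, 0, 0],
  [-0.2, 0, 0, 0, 0, 0, 0],
  [-0.3, 0, 0, 0, 0, 0, 0],
], newtons=8)

```text
time_s: 22.4
ee_pos: [560.7, -120.6, 44.9]
ee_rot: [179.9, -0.1, 19.0]
force: [-0.0, -0.1, -0.4]
gripper_width: 39.6
gripper_force: 0.0
```

>>> apply_moves([
  [-0.5, 0, 0, 0, 0, 0, 0],
  [-0.6, 0, 0, 0, 0, 0, 0],
  [-0.6, 0, 0, 0, 0, 0, 0],
])

```text
time_s: 22.65
ee_pos: [560.6, -120.6, 44.3]
ee_rot: [179.9, -0.1, 18.9]
force: [-0.7, -0.4, 3.7]
gripper_width: 31.3
gripper_force: 8.0
```

>>> apply_moves([
  [-0.6, 0, 0, 0.012, 0, 0, 0],
  [-0.6, 0, 0, 0.015, 0, 0, 0],
  [-0.6, 0, 0, 0.015, 0, 0, 0],
  [-0.6, 0, 0, 0.015, 0, 0, 0],
  [-0.6, 0, 0, 0.003, 0, 0, 0],
])

```text
time_s: 23.07
ee_pos: [561.4, -120.8, 105.8]
ee_rot: [179.9, -0.2, 18.9]
force: [0.6, 0.7, 0.2]
gripper_width: 31.2
gripper_force: 8.0
```

>>> apply_moves([
  [-0.6, 0.0105, -0.0271, 0, 0, 0, 0],
  [-0.6, 0.0105, -0.0271, 0, 0, 0, 0],
  [-0.6, 0.0105, -0.0271, 0, 0, 0, 0],
  [-0.6, 0.0105, -0.0271, 0, 0, 0, 0],
  [-0.6, 0.0105, -0.0271, 0, 0, 0, 0],
])

```text
time_s: 23.48
ee_pos: [612.5, -257.1, 102.5]
ee_rot: [-180.0, 0.1, 19.0]
force: [0.4, 0.2, -1.0]
gripper_width: 31.3
gripper_force: 8.0
```

>>> apply_moves([
  [-0.6, 0.0105, -0.0271, 0, 0, 0, 0],
  [-0.6, 0, 0, 0, 0, 0, 0],
  [-0.6, 0, 0, 0, 0, 0, 0],
  [-0.6, 0, 0, -0.015, 0, 0, 0],
  [-0.6, 0, 0, -0.01, 0, 0, 0],
])

```text
time_s: 23.9
ee_pos: [622.3, -281.9, 77.4]
ee_rot: [-179.9, 0.1, 19.0]
force: [0.4, -0.1, -0.7]
gripper_width: 31.3
gripper_force: 8.0
```

>>> apply_moves([
  [-0.6, 0, 0, -0.005, 0, 0, 0],
  [-0.6, 0, 0, -0.005, 0, 0, 0],
  [-0.6, 0, 0, -0.005, 0, 0, 0],
  [-0.6, 0, 0, -0.005, 0, 0, 0],
  [-0.6, 0, 0, -0.005, 0, 0, 0],
])

```text
time_s: 24.32
ee_pos: [623.2, -282.9, 53.4]
ee_rot: [180.0, -0.0, 19.0]
force: [0.2, -0.5, 0.2]
gripper_width: 31.2
gripper_force: 8.0
```

>>> apply_moves([
  [-0.6, 0, 0, -0.003, 0, 0, 0],
  [-0.6, 0, 0, -0.002, 0, 0, 0],
  [-0.6, 0, 0, -0.0015, 0, 0, 0],
  [-0.6, 0, 0, 0, 0, 0, 0],
  [-0.6, 0, 0, 0, 0, 0, 0],
])

```text
time_s: 24.73
ee_pos: [623.4, -283.4, 47.9]
ee_rot: [179.9, -0.0, 19.0]
force: [-0.9, -0.1, 3.3]
gripper_width: 30.9
gripper_force: 8.0
```

>>> apply_moves([
  [-0.2, 0, 0, 0, 0, 0, 0],
  [0, 0, 0, 0, 0, 0, 0],
  [0.15, 0, 0, 0, 0, 0, 0],
  [0.15, 0, 0, 0, 0, 0, 0],
])

```text
time_s: 25.07
ee_pos: [622.9, -283.0, 46.6]
ee_rot: [-180.0, 0.0, 19.0]
force: [1.1, 0.8, 0.3]
gripper_width: 51.7
gripper_force: 0.0
```

>>> apply_moves([
  [0.15, 0, 0, 0.015, 0, 0, 0],
  [0.3, 0, 0, 0.025, 0, 0, 0],
  [0.5, 0, 0, 0.03, 0, 0, 0],
  [1, 0, 0, 0.03, 0, 0, 0],
  [1, 0, 0, 0, 0, 0, 0],
])

```text
time_s: 25.48
ee_pos: [626.4, -284.6, 153.9]
ee_rot: [179.5, -0.5, 19.0]
force: [0.7, -1.2, 0.9]
gripper_width: 76.4
gripper_force: 0.0
```

>>> apply_moves([
  [1, -0.0139, 0.0076, 0, 0, 0, 6.88],
  [1, -0.0139, 0.0076, 0, 0, 0, 6.88],
  [1, -0.0139, 0.0076, 0, 0, 0, 6.88],
  [1, -0.0139, 0.0076, 0, 0, 0, 6.88],
  [1, -0.0139, 0.0076, 0, 0, 0, 6.88],
])

```text
time_s: 25.9
ee_pos: [552.7, -244.6, 146.4]
ee_rot: [-180.0, 0.0, 53.7]
force: [0.3, 0.7, -0.6]
gripper_width: 91.2
gripper_force: 0.0
```

>>> apply_moves([
  [1, -0.0139, 0.0076, 0, 0, 0, 6.88],
  [1, -0.0139, 0.0076, 0, 0, 0, 6.88],
  [1, -0.0139, 0.0076, 0, 0, 0, 6.88],
  [1, -0.0139, 0.0076, 0, 0, 0, 6.88],
  [1, -0.0139, 0.0076, 0, 0, 0, 6.88],
])

```text
time_s: 26.32
ee_pos: [483.2, -206.6, 146.5]
ee_rot: [-180.0, -0.0, 88.1]
force: [-0.4, 0.2, 0.3]
gripper_width: 90.9
gripper_force: 0.0
```

>>> apply_moves([
  [1, -0.0139, 0.0076, 0, 0, 0, 6.88],
  [1, -0.0139, 0.0076, 0, 0, 0, 6.88],
  [1, 0, 0, 0, 0, 0, 0],
  [1, 0, 0, 0, 0, 0, 0],
])

```text
time_s: 26.65
ee_pos: [456.2, -191.8, 147.0]
ee_rot: [180.0, 0.0, 101.4]
force: [1.0, -0.4, 0.2]
gripper_width: 91.3
gripper_force: 0.0
```

>>> apply_moves([
  [1, 0, 0, -0.025, 0, 0, 0],
  [1, 0, 0, -0.025, 0, 0, 0],
  [1, 0, 0, -0.025, 0, 0, 0],
  [1, 0, 0, -0.02, 0, 0, 0],
  [1, 0, 0, -0.01, 0, 0, 0],
])

```text
time_s: 27.07
ee_pos: [456.1, -191.9, 39.5]
ee_rot: [-179.9, -0.1, 101.4]
force: [-0.4, -0.1, -0.3]
gripper_width: 91.3
gripper_force: 0.0
```

>>> apply_moves([
  [1, 0, 0, 0, 0, 0, 0],
  [0.7, 0, 0, 0, 0, 0, 0],
  [0.5, 0, 0, 0, 0, 0, 0],
  [0.3, 0, 0, 0, 0, 0, 0],
  [0.2, 0, 0, 0, 0, 0, 0],
], newtons=12)

```text
time_s: 27.48
ee_pos: [457.1, -192.3, 43.1]
ee_rot: [179.9, 0.1, 101.5]
force: [-0.0, -0.2, 0.5]
gripper_width: 67.5
gripper_force: 0.0
```

>>> apply_moves([
  [0, 0, 0, 0, 0, 0, 0],
  [-0.1, 0, 0, 0, 0, 0, 0],
  [-0.1, 0, 0, 0, 0, 0, 0],
  [-0.1, 0, 0, 0, 0, 0, 0],
])

```text
time_s: 27.82
ee_pos: [456.6, -192.0, 42.5]
ee_rot: [179.9, 0.0, 101.5]
force: [0.1, 0.7, 3.5]
gripper_width: 49.6
gripper_force: 12.0
```

```bash
python3 - <<'E'
from h import *
s=cams.grab_frame("scene");f=cams.grab_frame("top")
A=[]
def rect(c,w,h,ang,z):
    a=np.radians(ang);R=np.array([[np.cos(a),-np.sin(a)],[np.sin(a),np.cos(a)]])
    return [list(np.array(c)+R@np.array([x*w/2,y*h/2]))+[z] for x,y in((1,1),(-1,1),(-1,-1),(1,-1))]
for g,b,k in((s,(180,345,150,400),2.2),(f,(170,280,160,340),2.2)):
    a=cv2.cvtColor(g["color"],cv2.COLOR_RGB2BGR)[b[0]:b[1],b[2]:b[3]];a=cv2.resize(a,None,fx=k,fy=k,interpolation=cv2.INTER_CUBIC)
    for q in(rect((456,-191.5),50,140,11.6,45),rect((434,200),60,150,10.8,26)):
        P=np.array([proj(g,X) for X in q]);cv2.polylines(a,[((P-[b[2],b[0]]+.5)*k).astype(np.int32)],True,(255,0,0),1)
    A.append(a)
w=max(a.shape[1] for a in A);cv2.imwrite("pics/s9.png",np.vstack([cv2.copyMakeBorder(a,0,0,0,w-a.shape[1],0) for a in A])[:600])
E
```

```text
(no output)
```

View pics/s9.png

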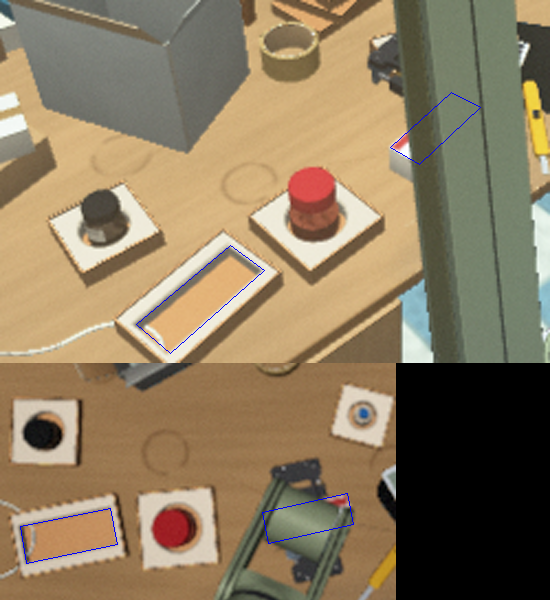

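>>> apply_moves([
  [-0.1, 0, 0, 0.015, 0, 0, 0],
  [-0.1, 0, 0, 0.025, 0, 0, 0],
  [-0.1, 0, 0, 0.03, 0, 0, 0],
  [-0.1, 0, 0, 0.03, 0, 0, 0],
  [-0.1, 0, 0, 0.025, 0, 0, -0.7],
])

```text
time_s: 28.33
ee_pos: [456.2, -191.9, 168.6]
ee_rot: [180.0, 0.0, 100.8]
force: [1.7, -0.5, -1.5]
gripper_width: 50.3
gripper_force: 12.0
```

>>> apply_moves([
  [-0.1, -0.001, 0.018, 0, 0, 0, 0],
  [-0.1, -0.002, 0.0355, 0, 0, 0, 0],
  [-0.1, -0.002, 0.0355, 0, 0, 0, 0],
  [-0.1, -0.002, 0.0355, 0, 0, 0, 0],
  [-0.1, -0.002, 0.0355, 0, 0, 0, 0],
])

```text
time_s: 28.75
ee_pos: [446.5, -30.5, 166.7]
ee_rot: [-180.0, -0.0, 100.8]
force: [0.3, 0.3, -0.7]
gripper_width: 49.8
gripper_force: 12.0
```

>>> apply_moves([
  [-0.1, -0.002, 0.0355, 0, 0, 0, 0],
  [-0.1, -0.002, 0.0355, 0, 0, 0, 0],
  [-0.1, -0.002, 0.0355, 0, 0, 0, 0],
  [-0.1, -0.002, 0.0355, 0, 0, 0, 0],
  [-0.1, -0.002, 0.0355, 0, 0, 0, 0],
])

```text
time_s: 29.17
ee_pos: [436.4, 147.2, 166.7]
ee_rot: [-180.0, 0.0, 100.8]
force: [0.1, -0.1, -0.4]
gripper_width: 50.0
gripper_force: 12.0
```

>>> apply_moves([
  [-0.1, -0.002, 0.0355, 0, 0, 0, 0],
  [-0.1, -0.001, 0.0175, 0, 0, 0, 0],
  [-0.1, 0, 0, 0, 0, 0, 0],
  [-0.1, 0, 0, 0, 0, 0, 0],
  [-0.1, 0, 0, -0.025, 0, 0, 0],
])

```text
time_s: 29.58
ee_pos: [437.1, 199.2, 145.0]
ee_rot: [179.5, -0.1, 100.8]
force: [0.6, 0.3, 0.0]
gripper_width: 49.9
gripper_force: 12.0
```

>>> apply_moves([
  [-0.1, 0, 0, -0.03, 0, 0, 0],
  [-0.1, 0, 0, -0.025, 0, 0, 0],
  [-0.1, 0, 0, -0.01, 0, 0, 0],
  [-0.1, 0, 0, 0, 0, 0, 0],
  [-0.1, 0, 0, 0, 0, 0, 0],
])

```text
time_s: 30.0
ee_pos: [434.1, 197.4, 76.7]
ee_rot: [-179.9, 0.0, 100.7]
force: [-0.0, -0.4, -0.6]
gripper_width: 49.9
gripper_force: 12.0
```

```bash
python3 - <<'E'
from h import *
s=cams.grab_frame("scene")
b=(255,345,180,310);k=6
a=cv2.cvtColor(s["color"],cv2.COLOR_RGB2BGR)[b[0]:b[1],b[2]:b[3]];a=cv2.resize(a,None,fx=k,fy=k,interpolation=cv2.INTER_CUBIC)
cv2.imwrite("pics/s10.png",a);print(status.state()["ee_pos"],status.state()["ee_rot"])
E
```

```text
[434.84420894 197.86468461  77.50914105] [1.79953683e+02 3.01206729e-03 1.00739200e+02]
```

View pics/s10.png

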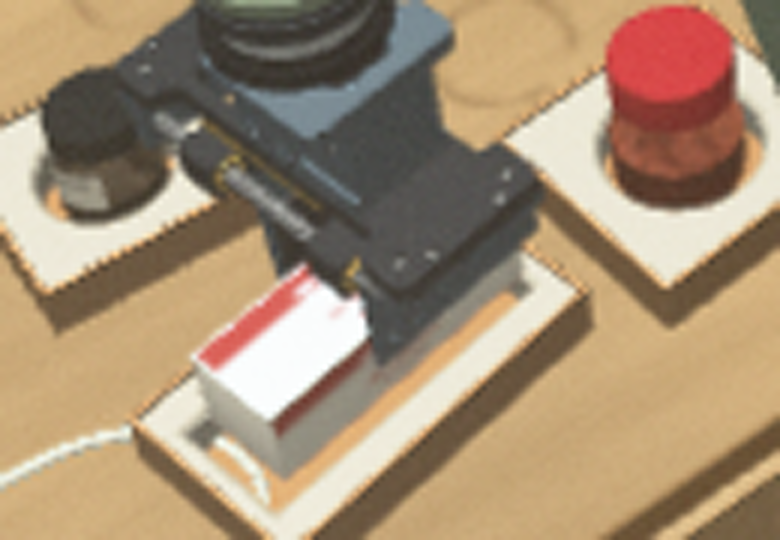

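The carton hangs about 35 mm up, lined up over the slot, so I'll lower it gently.

>>> apply_moves([
  [-0.1, 0, 0.001, -0.005, 0, 0, 0],
  [-0.1, 0, 0, -0.005, 0, 0, 0],
  [-0.1, 0, 0, -0.005, 0, 0, 0],
  [-0.1, 0, 0, -0.003, 0, 0, 0],
  [-0.1, 0, 0, 0, 0, 0, 0],
])

```text
time_s: 30.47
ee_pos: [433.8, 199.4, 58.3]
ee_rot: [-179.9, 0.0, 100.8]
force: [-0.0, -0.1, -1.0]
gripper_width: 50.0
gripper_force: 12.0
```

>>> apply_moves([
  [-0.1, 0, 0, -0.004, 0, 0, 0],
  [-0.1, 0, 0, -0.004, 0, 0, 0],
  [-0.1, 0, 0, -0.002, 0, 0, 0],
  [-0.1, 0, 0, 0, 0, 0, 0],
])

```text
time_s: 30.8
ee_pos: [433.9, 199.5, 48.4]
ee_rot: [-179.9, 0.0, 100.8]
force: [0.1, -0.6, -0.8]
gripper_width: 50.0
gripper_force: 12.0
```

>>> apply_moves([
  [-0.1, 0, 0, -0.0015, 0, 0, 0],
  [-0.1, 0, 0, -0.001, 0, 0, 0],
  [-0.1, 0, 0, 0, 0, 0, 0],
  [-0.1, 0, 0, 0, 0, 0, 0],
])

```text
time_s: 31.13
ee_pos: [434.4, 199.6, 46.5]
ee_rot: [180.0, -0.0, 100.8]
force: [0.1, 0.4, -1.2]
gripper_width: 50.1
gripper_force: 12.0
```

>>> apply_moves([
  [0.3, 0, 0, 0, 0, 0, 0],
  [0.5, 0, 0, 0, 0, 0, 0],
  [0.5, 0, 0, 0, 0, 0, 0],
  [0.5, 0, 0, 0, 0, 0, 0],
])

```text
time_s: 31.47
ee_pos: [434.3, 199.6, 46.5]
ee_rot: [180.0, -0.0, 100.8]
force: [0.3, 0.1, -0.0]
gripper_width: 68.1
gripper_force: 0.0
```

>>> apply_moves([
  [0.5, 0, 0, 0.015, 0, 0, 0],
  [0.5, 0, 0, 0.025, 0, 0, 0],
  [0.5, 0, 0, 0.03, 0, 0, 0],
  [0.5, 0, 0, 0.03, 0, 0, 0],
  [0.5, 0, 0, 0.03, 0, 0, 0],
])

```text
time_s: 31.88
ee_pos: [433.9, 199.5, 177.8]
ee_rot: [-180.0, 0.0, 100.8]
force: [-0.0, -0.3, -0.3]
gripper_width: 68.6
gripper_force: 0.0
```

>>> apply_moves([
  [0.5, -0.01, -0.035, 0.01, 0, 0, 0],
  [0.5, -0.01, -0.035, 0.01, 0, 0, 0],
  [0.5, -0.01, -0.035, 0.01, 0, 0, 0],
  [0.5, -0.01, -0.035, 0, 0, 0, 0],
  [0.5, -0.01, -0.035, 0, 0, 0, 0],
])

```text
time_s: 32.3
ee_pos: [383.8, 23.3, 207.2]
ee_rot: [179.9, 0.0, 100.9]
force: [0.3, -1.6, 0.5]
gripper_width: 68.4
gripper_force: 0.0
```

>>> apply_moves([
  [0.5, -0.005, -0.035, 0, 0, 0, 0],
  [0.5, -0.005, -0.035, 0, 0, 0, 0],
  [0.5, -0.005, -0.035, 0, 0, 0, 0],
  [0.5, 0, -0.035, 0, 0, 0, 0],
  [0.5, 0, -0.035, 0, 0, 0, 0],
])

```text
time_s: 32.72
ee_pos: [368.5, -152.0, 206.7]
ee_rot: [180.0, 0.0, 100.8]
force: [0.0, 0.8, 0.0]
gripper_width: 68.0
gripper_force: 0.0
```

>>> apply_moves([
  [0.5, 0, -0.035, 0, 0, 0, 0],
  [0.5, 0, -0.035, 0, 0, 0, 0],
  [0.5, 0, -0.035, 0, 0, 0, 0],
  [0.5, -0.005, -0.035, 0, 0, 0, 0],
  [0.5, -0.005, -0.035, 0, 0, 0, 0],
])

```text
time_s: 33.13
ee_pos: [358.8, -327.1, 206.5]
ee_rot: [180.0, -0.0, 100.8]
force: [0.1, 1.0, -0.4]
gripper_width: 68.4
gripper_force: 0.0
```

```bash
python3 - <<'E'
from h import *
s=cams.grab_frame("scene");f=cams.grab_frame("top")
A=[]
for g,b,k in((s,(170,345,150,400),2),(f,(140,280,155,345),2)):
    a=cv2.cvtColor(g["color"],cv2.COLOR_RGB2BGR)[b[0]:b[1],b[2]:b[3]];A.append(cv2.resize(a,None,fx=k,fy=k,interpolation=cv2.INTER_CUBIC))
def rect(c,w,h,ang,z):
    a=np.radians(ang);R=np.array([[np.cos(a),-np.sin(a)],[np.sin(a),np.cos(a)]])
    return [list(np.array(c)+R@np.array([x*w/2,y*h/2]))+[z] for x,y in((1,1),(-1,1),(-1,-1),(1,-1))]
P=np.array([proj(s,X) for X in rect((434,199.5),50,140,10.8,49)]);cv2.polylines(A[0],[((P-[150,170]+.5)*2).astype(np.int32)],True,(255,0,0),1)
w=max(a.shape[1] for a in A);cv2.imwrite("pics/s11.png",np.vstack([cv2.copyMakeBorder(a,0,0,0,w-a.shape[1],0) for a in A])[:600])
for q in("tape","calculator"):
    for d in finder.boxes_of(q,"top")[:1]:print(q,d)
E
```

```text
tape {'rect': [269.8, 145.4, 27.8, 29.4], 'score': 0.76}
calculator {'rect': [332.5, 206.0, 32.9, 33.8], 'score': 0.6}
```

View pics/s11.png

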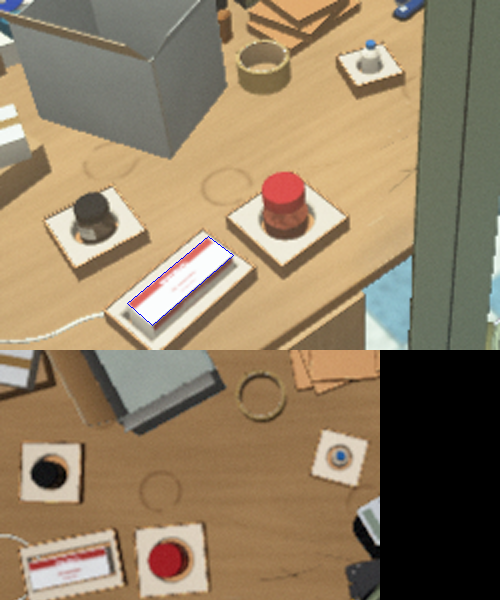

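```bash
python3 - <<'E'
from h import *
A=[]
for c,b in(("scene",(255,310,165,225)),("top",(180,220,155,205))):
    g=cams.grab_frame(c);k=6
    a=cv2.cvtColor(g["color"],cv2.COLOR_RGB2BGR)[b[0]:b[1],b[2]:b[3]];a=cv2.resize(a,None,fx=k,fy=k,interpolation=cv2.INTER_CUBIC)
    for r,z,col in((26,74,(0,255,0)),(23.7,4,(0,0,255))):
        P=np.array([proj(g,(604+r*np.cos(t),239+r*np.sin(t),z)) for t in np.linspace(0,6.28,60)])
        cv2.polylines(a,[((P-[b[2],b[0]]+.5)*k).astype(np.int32)],True,col,1)
    A.append(cv2.copyMakeBorder(a,0,330-a.shape[0],0,0,0))
cv2.imwrite("pics/s12.png",np.hstack(A))
E
```

```text
(no output)
```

View pics/s12.png

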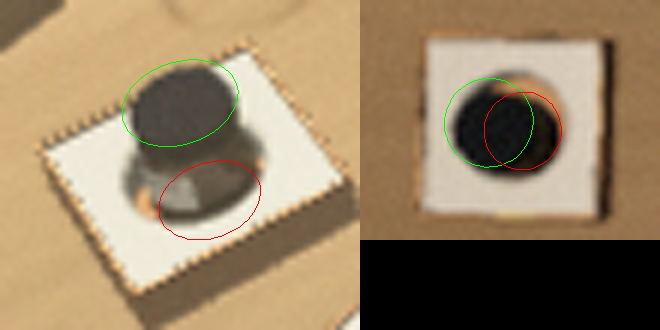

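The small jar is upright, and its base is hidden by the hole's near lip. It touched down at the same height it was gripped at, so it is fully seated. The other three items are down as well, so I'm handing in.

```bash
python3 -c "
from workcell import env
print(env.job_done())"
```

```text
the job is handed in; nothing more can be done
None
```

The job is handed in: both jars and the dropper bottle are upright in the holes cut for them, the sachet carton lies down in the slot, and the tape roll and calculator were left alone, all as seen in the last pictures (no verdict was returned).

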